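Chuck the coring bit in the bench drill head

ROBOT

A 6-joint arm with a two-finger parallel gripper is mounted at the origin on the work surface. World frame = base frame: x ahead of the robot, y to its left, z up, the work surface at z = 0. Lengths are in mm, angles in rad, forces in N, time in s.
With the tool pointing down it reaches from about 350 to 725 mm from the base axis. Payload 4.3 kg.
Tool frame: the origin (TCP) lies at the very end of the fingers, on their centre line; the grasp point (between the pads) lies grasp_offset behind it (grasp_offset is the distance from the TCP to the grasp point, in mm); z points along the fingers, y is the line along which they close (so a half turn about z gives the same grasp; the last joint's range is limited). The gripper opens to 85 mm and grips with 20 to 120 N. Pads are 22 mm wide; open, the fingers measure 114 mm over their backs; the gripper's body (76 mm by 85 mm) begins 54 mm behind the grasp point. The pads swing forward as they close: fully open they stand 13 mm farther back than shut.
Start: joints at [1.133, 0.377, 0.081, 1.274, 0, 1.46], TCP at [185.137, 544.422, 195.629] pointing down, gripper open.
Joint ranges: [-2.72, 2.72], [-0.84, 1.66], [-1.02, 1.22], [-1.77, 2.12], [-1.37, 1.28], [-3.14, 3.14]. Speed limits (rad/s): [2.57, 2.57, 3.14, 3.14, 3.14, 3.14].

INTERFACE

Orientations are given as a unit quaternion [w, x, y, z].
In Python, from station import read_state, grab_frame, finish_job, grasp_offset gives the robot as it stands. The module is installed in compiled form; this text tells all that it offers.
- The arm moves only by the tool play_rows, never from a script. Its argument "steps" is a list of rows, each a list of 3 entries, a list of its own where there are three numbers: the shift along the tool's x, y, z in cm, then the turn, a rotation vector about the tool's x, y, z in degrees, then the opening, from 0 (shut) to 1 (fully open). In form: [[[x, y, z], [ax, ay, az], fingers], ...]. A call has 1 to 20 rows; each row shifts and turns the commanded pose from where the row before left it, along the tool's axes as they then stand; what a row does not reach is not made up. A row lasts 1/12 s, in which the tool goes at most 41.7 mm and 7.16 degrees, less where a joint would pass 70% of its speed; a pose out of reach is approached as far as the arm can. A call with a gripper value outside its range is refused whole. The fingers move at their own pace and stop on an object; "newtons" is the grip in N (left out, the last holds). Time passes only in rows, so rows that do not move let the fingers close. It gives the time, the measured TCP pose, the force, the opening and the grip force at its end, in the units of the state.
- read_state(): the state, without advancing time (a new reading comes with each control period).
- grab_frame(name): name is "side" or "top"; returns a dict with "pixels" (384x512x3 uint8, red, green, blue), "z_map" (384x512 float32, mm along the optical axis (not along the pixel's ray), 0 where there is no reading), "mtx" (3x3 intrinsics, pixels), "world_from_camera" (4x4, takes a point from camera to world coordinates). Camera axes: x right, y down, z forward; pixel columns grow to the right and rows downward; lengths in mm; the calibration is good to about 2 mm. A picture is of the moment at which its call begins.
- finish_job(): hands the job in; it is judged then, once.
The state is a dict: "t": time; "joints": joint angles; "qd": joint speeds; "effort": joint torques, N m; "ee_pos": TCP position; "tcp_rot": TCP orientation; "contact_force": force on the tool from outside, world axes, zero at the start; "moment": the same for the moment, N m; "finger_gap": finger opening in mm; "finger_force": force on a finger pad.
Only numpy, scipy, OpenCV 4.12 (cv2) and the standard library are available. Lean on these libraries where they do the work, as an engineer would, in place of code of your own. Each camera call takes 0.05 s, during which the arm holds its last target. There are 200 camera calls.

TASK

The coring bit lies in the cradle in front of the bench drill's chuck. Swing the red-balled lever of the chuck sleeve to its open stop, slide the bit along the cradle until its shank end is fully home in the chuck, then swing the lever back to its closed stop so the three jaws hold the bit firmly. Leave the bit clamped and let go of everything; do not shift the other things on the bench.

Things in the scene. Friction and masses are not known exactly. Their poses are not given: they have to be found in the camera images.
- drill_head: Blue bench drill head on a grey base plate (90 x 490 x 10 mm, y -300 to +190 mm), fixed to the bench. Origin on the bench directly below the chuck's mouth, z up. The chuck axis is horizontal, 75 mm above the bench, parallel to this frame's y; the bit goes in towards +y. The motor housing is 100 mm wide in x, top 125 mm above the bench, y +47 to +190 mm.
- cradle_end (a point): Far end of the aluminium V cradle, on the chuck axis at y = -300 mm of drill_head. The cradle runs from here to y = -14 mm, is 40 mm wide, and its upper edges lie 3 mm below the chuck axis (72 mm above the bench), so the upper half of the bit's end face stands free. It is open at this end.
- chuck_stop (a point): Point on the chuck axis at y = +45 mm of drill_head, 75 mm above the bench: the face inside the chuck that the bit's shank end meets when fully home. In front of it are the jaws (y -12 to +30 mm) inside the knurled dark steel sleeve (84 mm across, y 0 to 40 mm).
- sleeve (a joint): Turn of the chuck sleeve about drill_head's +y axis, rad: 0 = open stop, 1.3 = closed stop. The three jaws move with it: opening 38 mm across at 0, narrowing 11.4 mm per rad; they touch a bit at about 1.23 and are fully tight at the closed stop. It stays where it is left (friction 0.35 N m, about 5 N at the ball; up to 12 N for the last tightening).
- lever_ball (a point): Centre of the red ball, 28 mm diameter, on the sleeve's lever (10 mm rod standing out radially), 95 mm from the chuck axis, at y = +22 mm of drill_head. In drill_head's frame x = 0.095*sin(q-0.65), z = 0.075+0.095*cos(q-0.65) m at sleeve value q: it leans 37 degrees from upright to -x at the open stop, 37 degrees to +x at the closed stop. Start the push softly: a fast touch jolts.
- jaw_top: The upper one of the three brass jaws (12 mm wide, 42 mm long along the axis). Its frame has the axes of drill_head; at sleeve value 0 its origin lies on the chuck axis above drill_head's origin and it sinks by 5.7 mm per rad.
- bit: Steel coring bit, a straight round rod 170 mm long and 24 mm in diameter with dark spiral flutes on the outer half and an orange depth ring; 0.2 to 0.45 kg, slides with under 5 N. Origin at its middle, on its axis; +y of this frame points along the bit to its plain shank end, which faces the chuck. It lies in the V cradle with its axis on the chuck axis, free to slide.
- bit_shank_end (a point): Centre of the bit's shank end face, which belongs against the stop in the chuck (y = +45 mm of drill_head); the orange ring is then just outside the jaws' front faces.
- bit_outer_end (a point): Centre of the bit's outer (fluted) end face, 24 mm in diameter, away from the chuck; push here.
- tube_rack: White wire rack with eight capped tubes, 105 x 61 mm, 90 mm tall. Origin under its centre. Bystander.
- slide_box: Green box of slides 80 x 50 x 32 mm. Origin under its centre. Bystander.
- jar: Jar with yellow label and white lid, 60 mm diameter, 70 mm tall. Origin under its centre. Bystander.
- dropper: White dropper bottle, 36 mm diameter, 85 mm tall. Origin under its centre. Bystander.
- sample_tube: Clear sample tube with blue cap lying down, 126 mm long, 29 mm diameter. Origin on the bench under its middle. Bystander.
- notebook: White notebook 150 x 200 x 14 mm lying on the bench. Origin under its centre. Bystander.
Mind the look-alikes: they are no part of the job. Leave any green or turquoise look-alike of the bit alone.

How it is judged:
By the outcome, as a careful person would: the job done as asked, in the order asked, and still so for the second after the job is handed in, with the robot touching nothing.
It also fails if it takes over 69 s, if anything falls off the work surface, if the arm or the gripper's body presses on something with over 40 N, if the wrist force passes 120 N, or if a joint passes its speed limit or range.

## Working session

There is one attempt and no reset: what is moved stays moved. The work goes in short steps, Python scripts to look and compute and a tool call to move; the robot and the scene stay as the last step left them, time stands still between calls to the robot, and variables do not carry over. Pictures are saved under pics/ and viewed, at most 10 in all, crops included, and the job is handed in when it is done.

Besides the shell and the picture viewer there is one more tool, called after "Request:" in YAML: its name, and indented under it one key for each argument. play_rows: Moves the arm, as the interface text tells. Its arguments: {"type":"object","properties":{"steps":{"type":"array"},"newtons":{"type":"number"}},"required":["steps"]}

```bash
mkdir -p pics
python3 - <<'E'
from station import *
import cv2,numpy as np
s=read_state();print(s,grasp_offset)
for n in("side","top"):
    f=grab_frame(n);np.savez(f"{n}.npz",**f);cv2.imwrite(f"pics/{n}0.png",f["pixels"][:,:,::-1]);print(n,f["mtx"],f["world_from_camera"].round(3))
E
```

```text
{'t': 0.0, 'joints': array([ 1.13266587e+00,  3.78072761e-01,  7.96431418e-02,  1.27438186e+00,
       -2.36913926e-05,  1.46049819e+00]), 'qd': array([ 0.0018546 , -0.00076538, -0.00089598,  0.00016413,  0.00011138,
        0.00013683]), 'effort': array([ 9.28468544e-04, -4.63606560e+01,  2.69871533e+01,  2.09644058e-02,
        7.48966755e-07,  5.39347511e-06]), 'ee_pos': array([184.84195793, 543.72717993, 194.662073  ]), 'tcp_rot': array([-2.61439394e-04,  1.63183021e-01,  9.86595300e-01, -9.73140059e-04]), 'contact_force': array([-0.26074013, -0.04557814, -0.02502764]), 'moment': array([ 0.02181258, -0.00532138, -0.02150984]), 'finger_force': 0.0, 'finger_gap': 85.12798079133832} 18.700000000000003
side [[384.72447322   0.         259.33111087]
 [  0.         384.72447322 187.33864886]
 [  0.           0.           1.        ]] [[-9.92000e-01 -9.90000e-02  8.00000e-02  4.33605e+02]
 [-1.25000e-01  6.52000e-01 -7.48000e-01  8.35123e+02]
 [ 2.20000e-02 -7.52000e-01 -6.59000e-01  7.55110e+02]
 [ 0.00000e+00  0.00000e+00  0.00000e+00  1.00000e+00]]
top [[408.88382714   0.         252.53391421]
 [  0.         408.88382714 190.97978454]
 [  0.           0.           1.        ]] [[-2.900000e-02 -9.830000e-01  1.830000e-01  3.406160e+02]
 [-9.990000e-01  2.300000e-02 -3.200000e-02  9.965700e+01]
 [ 2.700000e-02 -1.840000e-01 -9.830000e-01  1.085652e+03]
 [ 0.000000e+00  0.000000e+00  0.000000e+00  1.000000e+00]]
```

View pics/side0.png

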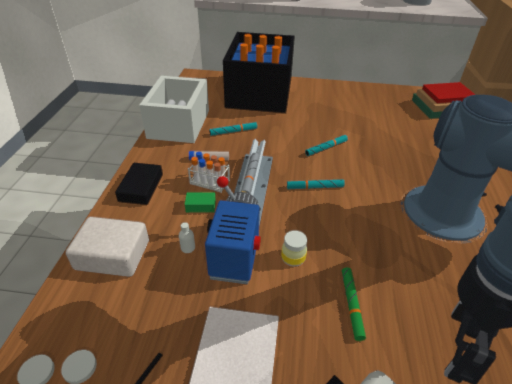

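View pics/top0.png

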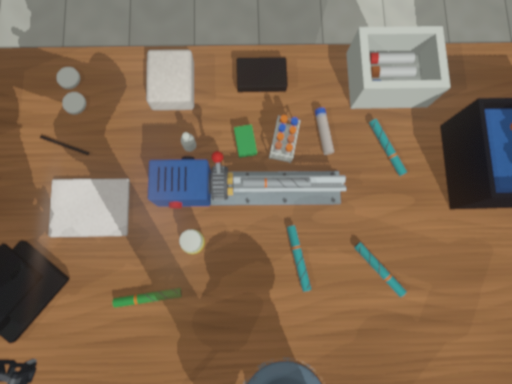

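The side view shows the blue drill (235,240), red ball (222,181), a red knob on the housing (257,242), and green/teal bit look-alikes. In the top view the drill is at (180,183), the ball at (217,157), and the cradle runs to (345,185), with the bit in it.

```bash
cat > h.py <<'E'
import numpy as np,cv2
def ray(f,u,v):
    M=f["world_from_camera"];d=M[:3,:3]@np.linalg.inv(f["mtx"])@np.array([u,v,1.]);return M[:3,3],d
def onz(f,u,v,z):
    o,d=ray(f,u,v);return o+d*(z-o[2])/d[2]
def two(f,p,g,q):
    o,d=ray(f,*p);O,D=ray(g,*q);t=np.linalg.lstsq(np.c_[d,-D],O-o,rcond=None)[0];a=o+d*t[0];b=O+D*t[1];return (a+b)/2,np.linalg.norm(a-b)
def blobs(f,h0,h1,smin=120,vmin=80,amin=6):
    h=cv2.cvtColor(f["pixels"],cv2.COLOR_RGB2HSV);H=h[...,0].astype(int)
    m=((H>=h0)&(H<=h1) if h0<=h1 else (H>=h0)|(H<=h1))&(h[...,1]>smin)&(h[...,2]>vmin)
    n,l,s,c=cv2.connectedComponentsWithStats(m.astype(np.uint8));return [(c[i].round(1).tolist(),s[i].tolist()) for i in range(1,n) if s[i,4]>=amin]
def pts(f):
    M=f["world_from_camera"];v,u=np.mgrid[:384,:512];z=f["z_map"]
    P=np.stack([u,v,np.ones_like(u)],-1)@np.linalg.inv(f["mtx"]).T*z[...,None];return P@M[:3,:3].T+M[:3,3]
E
python3 - <<'E'
from h import *
S=dict(np.load("side.npz"));T=dict(np.load("top.npz"))
print("red side",blobs(S,172,5));print("red top",blobs(T,172,5))
print("or side",blobs(S,8,20,150,150,4));print("or top",[b for b in blobs(T,8,20,130,150,4) if b[1][4]<100])
P=pts(T)
m=cv2.inRange(cv2.cvtColor(T["pixels"],cv2.COLOR_RGB2HSV),(105,130,60),(125,255,255));m[:,:140]=0;m[:,215:]=0;m[:150]=0
c=max(cv2.findContours(m,0,1)[0],key=cv2.contourArea);print("blue",cv2.minAreaRect(c))
print(cv2.boxPoints(cv2.minAreaRect(c)))
for u in range(226,352,6): print(u,[(int(x),int(y),int(z)) for x,y,z in P[176:194:3,u]])
a=cv2.resize(T["pixels"][140:220,140:360],None,fx=3.6,fy=3.6,interpolation=cv2.INTER_CUBIC)
b=cv2.resize(S["pixels"][125:290,170:300],None,fx=1.75,fy=1.75,interpolation=cv2.INTER_CUBIC)
o=np.zeros((600,800,3),np.uint8);o[:a.shape[0],:a.shape[1]]=a[:, :800];o[300:300+b.shape[0],:b.shape[1]]=b;cv2.imwrite("pics/c1.png",o[...,::-1])
E
```

```text
red side [([447.2, 91.5], [423, 82, 52, 21, 745]), ([222.2, 181.2], [217, 176, 12, 11, 99]), ([256.7, 242.1], [254, 236, 7, 14, 78])]
red top [([374.0, 57.7], [371, 53, 7, 11, 72]), ([216.9, 156.6], [212, 151, 12, 12, 101]), ([175.4, 205.0], [170, 202, 12, 7, 75])]
or side [([247.7, 35.2], [245, 34, 6, 3, 13]), ([262.8, 36.1], [260, 35, 6, 3, 14]), ([278.2, 37.4], [275, 36, 7, 3, 14]), ([245.0, 46.3], [241, 44, 7, 8, 29]), ([259.9, 45.9], [257, 45, 7, 3, 17]), ([276.5, 47.3], [273, 46, 7, 6, 23]), ([292.6, 81.6], [292, 80, 3, 5, 7]), ([296.0, 125.5], [296, 124, 1, 4, 4]), ([290.2, 130.2], [290, 129, 2, 4, 5]), ([348.2, 133.8], [347, 131, 3, 8, 16]), ([280.9, 145.4], [278, 135, 8, 18, 79]), ([290.2, 135.2], [290, 134, 2, 3, 4]), ([350.7, 153.3], [349, 142, 4, 23, 51]), ([184.7, 146.7], [184, 145, 3, 5, 7]), ([206.1, 155.1], [204, 154, 5, 4, 16]), ([194.2, 158.5], [192, 157, 5, 4, 18]), ([213.3, 157.0], [211, 156, 5, 3, 11]), ([221.7, 159.7], [218, 157, 7, 8, 27]), ([314.7, 167.6], [313, 159, 4, 19, 45]), ([209.3, 162.4], [206, 161, 7, 4, 25]), ([217.1, 164.1], [215, 163, 5, 3, 14]), (
[... 5342 characters left out ...]
), (545, -77, 88), (539, -77, 82), (533, -79, 70), (536, -89, 12)]
316 [(564, -96, 72), (557, -97, 65), (553, -100, 46), (542, -96, 65), (532, -93, 76), (536, -105, 13)]
322 [(563, -111, 73), (557, -112, 65), (552, -115, 50), (542, -112, 63), (533, -110, 68), (536, -122, 10)]
328 [(563, -127, 71), (556, -127, 68), (552, -131, 48), (540, -126, 68), (532, -125, 72), (535, -137, 14)]
334 [(562, -141, 75), (555, -142, 69), (552, -146, 50), (541, -143, 62), (532, -141, 69), (535, -154, 10)]
340 [(563, -158, 69), (555, -158, 67), (552, -163, 45), (540, -157, 67), (532, -156, 70), (537, -173, -1)]
346 [(577, -192, 1), (570, -192, -1), (561, -191, 0), (553, -190, 0), (543, -189, 4), (537, -190, -2)]
```

View pics/c1.png

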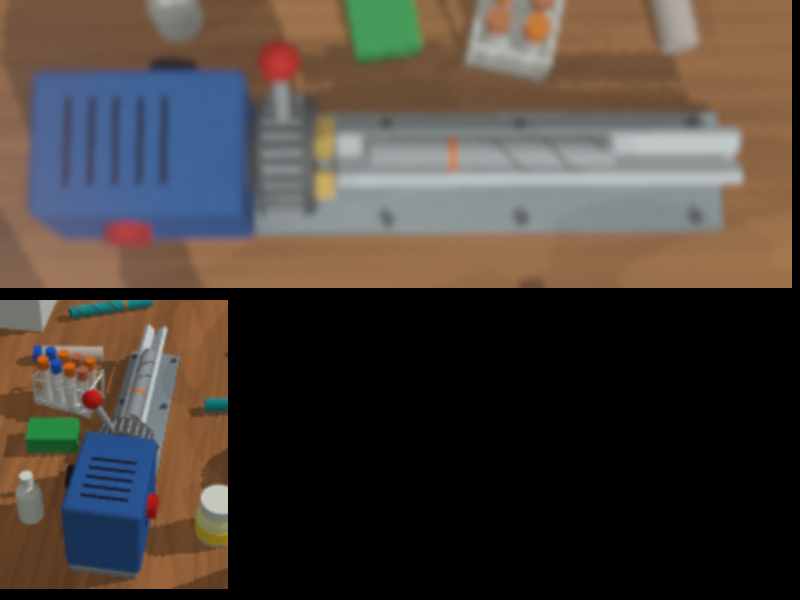

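The crop confirms the target: the steel bit with orange ring in the cradle (top px: ends 241 and 310, ring 265). The ball is at (217,157), and the red knob on the housing is not it. Next I'll compute the geometry.

Run:
```python
from h import *
from scipy.optimize import least_squares
S=dict(np.load("side.npz"));T=dict(np.load("top.npz"))
b=two(T,(216.9,156.6),S,(222.2,181.2));print("ball",b)
P=pts(T);Q=P[174:192,246:308].reshape(-1,3);Q=Q[(Q[:,2]>77)&(Q[:,2]<95)]
r=least_squares(lambda p:np.hypot(Q[:,0]-p[0]-p[1]*Q[:,1],Q[:,2]-p[2])-12,[548,0,75],loss="soft_l1");print("axis x=a+b*y, z",r.x,len(Q))
print("shank end",onz(T,241.2,181,85),"outer",onz(T,310.2,182.5,85),"ring",two(T,(265.5,183),S,(249.5,176.5)),onz(T,265.5,183,86))
print("cradle end",onz(T,346,180,72),onz(T,346,190,72))
print("housing front",onz(T,209.5,160,125),onz(T,209.5,204,125),"plate end",onz(T,341,200,10))
```

```text
ball (array([596.33171857, 150.42753412, 159.54757627]), np.float64(0.5954489021852846))
axis x=a+b*y, z [5.50589591e+02 1.33251291e-02 7.54022103e+01] 544
shank end [552.90963694  94.71519332  85.        ] outer [545.06752652 -78.27679164  85.        ] ring (array([546.63403952,  34.06247584,  84.87600136]), np.float64(0.41872782140990505)) [546.18925797  34.14557911  86.        ]
cradle end [ 552.105531   -172.67137633   72.        ] [ 526.17022307 -170.82456415   72.        ]
housing front [598.0756575  170.28868707 125.        ] [490.46432656 171.31660398 125.        ] plate end [ 510.57939186 -171.92971325   10.        ]
```

Request:
play_rows:
  steps:
    - [[0,0,0],[0,0,6],0.55]
    - [[0,0,0],[0,0,6],0.55]
    - [[0,0,0],[0,0,6],0.55]
    - [[0,0,0],[0,0,6],0.55]
    - [[0,0,0],[0,0,6],0.55]
    - [[0,0,0],[0,0,6],0.55]
    - [[0,0,0],[0,0,6],0.55]
    - [[0,0,0],[0,0,6],0.55]
    - [[0,0,0],[0,0,6],0.55]
    - [[0,0,0],[0,0,6],0.55]
    - [[0,0,0],[0,0,6],0.55]
    - [[0,0,0],[0,0,6],0.55]
    - [[0,0,0],[0,0,0],0.55]
  newtons: 20

```text
t: 1.18
ee_pos: [184.9, 544.0, 195.1]
tcp_rot: [0.0, 0.712, 0.702, -0.001]
contact_force: [-0.8, -0.1, -0.3]
finger_gap: 47.0
finger_force: 0.0
```

Request:
play_rows:
  steps:
    - [[-1.2,1.3,0],[0,0,0],0.55]
    - [[-2.4,2.6,0],[0,0,0],0.55]
    - [[-2.4,2.6,0],[0,0,0],0.55]
    - [[-2.4,2.6,0],[0,0,0],0.55]
    - [[-2.4,2.6,0],[0,0,0],0.55]
    - [[-2.4,2.6,0],[0,0,0],0.55]
    - [[-2.4,2.6,0],[0,0,0],0.55]
    - [[-2.4,2.6,0],[0,0,0],0.55]
    - [[-2.4,2.6,0],[0,0,0],0.55]
    - [[-2.4,2.6,0],[0,0,0],0.55]
    - [[-2.4,2.6,0],[0,0,0],0.55]
    - [[-2.4,2.6,0],[0,0,0],0.55]
    - [[-2.4,2.6,0],[0,0,0],0.55]
    - [[-2.4,2.6,0],[0,0,0],0.55]
    - [[-2.4,2.6,0],[0,0,0],0.55]
    - [[-2.4,2.6,0],[0,0,0],0.55]
    - [[-1.5,1.4,0],[0,0,0],0.55]
    - [[0,0,0],[0,0,0],0.55]
    - [[0,0,0],[0,0,0],0.55]

```text
t: 2.77
ee_pos: [597.1, 150.8, 194.8]
tcp_rot: [-0.001, 0.712, 0.702, -0.0]
contact_force: [-0.2, 0.3, 0.6]
finger_gap: 47.1
finger_force: 0.0
```

Request:
play_rows:
  steps:
    - [[0,0,1.2],[0,0,0],0.55]
    - [[0,0,1.2],[0,0,0],0.55]
    - [[0,0,1.2],[0,0,0],0.55]
    - [[0,0,1.2],[0,0,0],0.55]
    - [[0,0,0],[0,0,0],0.55]
    - [[0,-0.3,0],[0,0,0],0.55]
    - [[0,-0.3,0],[0,0,0],0.55]
    - [[0,-0.15,0],[0,0,0],0.55]
    - [[0,-0.15,0],[0,0,0],0.55]
    - [[0,-0.15,0],[0,0,0],0.55]
    - [[0,-0.15,0],[0,0,0],0.55]
    - [[0,-0.2,-0.1],[0,0,0],0.55]
    - [[0,-0.2,-0.1],[0,0,0],0.55]
    - [[0,-0.2,-0.1],[0,0,0],0.55]
    - [[0,-0.2,-0.1],[0,0,0],0.55]

```text
t: 4.02
ee_pos: [576.7, 152.0, 151.8]
tcp_rot: [0.0, 0.712, 0.702, 0.0]
contact_force: [0.4, -0.8, -0.1]
finger_gap: 47.2
finger_force: 0.0
```

Run:
```python
from h import *
from station import *
S=grab_frame("side");T=grab_frame("top")
print("top",blobs(T,172,5),"side",blobs(S,172,5));print(read_state()["contact_force"])
a=cv2.resize(S["pixels"][120:300,150:330],None,fx=3,fy=3,interpolation=cv2.INTER_CUBIC);cv2.imwrite("pics/s2.png",a[...,::-1])
```

```text
top [([373.9, 57.7], [371, 53, 7, 11, 73])] side [([446.7, 91.4], [423, 82, 52, 21, 735]), ([222.2, 181.2], [217, 176, 12, 11, 100]), ([256.7, 242.1], [254, 236, 7, 14, 78])]
[-0.36890719 -0.22883423  0.62208655]
```

View pics/s2.png

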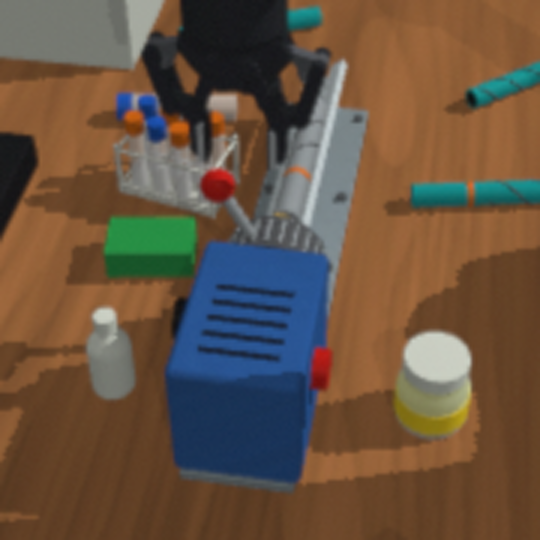

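The crop shows the ball unmoved at (218,185), with the fingertips above/behind it at (200,155) and (280,160). I'll check the tips' real position by depth.

Run:
```python
from h import *
from station import *
S=grab_frame("side");M=np.linalg.inv(S["world_from_camera"])
def pr(p):
    c=M[:3,:3]@np.array(p)+M[:3,3];u=S["mtx"]@c;return (u[:2]/u[2]).round(1)
for p in([600,152,152],[600,152,160],[600,152,165],[600,152,175],[553,152,152],[553,152,165],[596,150,159.5]):print(p,pr(p))
P=pts(S);
for v in range(150,180,2):
    print(v,[tuple(P[v,u].round().astype(int).tolist()) for u in range(212,248,3) if abs(P[v,u,2]-170)<40])
```

```text
[600, 152, 152] [220.6 183.8]
[600, 152, 160] [220.4 181.3]
[600, 152, 165] [220.3 179.7]
[600, 152, 175] [220.1 176.4]
[553, 152, 152] [240.  185.8]
[553, 152, 165] [239.9 181.6]
[596, 150, 159.5] [222.3 181.1]
150 []
152 []
154 []
156 []
158 []
160 []
162 []
164 []
166 []
168 [(609, 161, 206)]
170 [(609, 159, 199), (601, 165, 205), (546, 160, 207), (539, 161, 209)]
172 [(602, 164, 198), (553, 165, 204), (546, 161, 202), (539, 161, 203)]
174 [(552, 166, 199), (547, 160, 195)]
176 [(600, 144, 170), (553, 163, 191), (546, 162, 191)]
178 [(605, 152, 169), (598, 153, 171), (591, 151, 171)]
```

Run:
```python
from h import *
from station import *
S=dict(np.load("side.npz"));M=np.linalg.inv(S["world_from_camera"])
def pr(p):
    c=M[:3,:3]@np.array(p)+M[:3,3];u=S["mtx"]@c;return (u[:2]/u[2]).round(1)
P=pts(S);m=(abs(P[...,0]-185)<75)&(abs(P[...,1]-544)<75)&(P[...,2]>40)
for z in range(150,270,10):
    k=m&(abs(P[...,2]-z)<5);q=P[k];print(z,k.sum(),q.mean(0).round() if len(q) else "")
print(read_state())
T=grab_frame("top");Q=pts(T);m=(abs(Q[...,0]-576)<70)&(abs(Q[...,1]-152)<40)&(Q[...,2]>140)
print(np.histogram(Q[m][:,2],bins=range(140,420,10)))
S=grab_frame("side");cv2.imwrite("pics/s3.png",cv2.resize(S["pixels"][140:200,190:270],None,fx=7,fy=7,interpolation=cv2.INTER_CUBIC)[...,::-1])
```

```text
150 0 
160 0 
170 0 
180 0 
190 0 
200 0 
210 0 
220 0 
230 0 
240 5 [180. 521. 244.]
250 76 [190. 541. 251.]
260 131 [196. 564. 260.]
{'t': 4.1667, 'joints': array([1.51379967e-01, 4.34992758e-01, 5.45428210e-02, 1.19001595e+00,
       4.40549787e-05, 1.73578178e+00]), 'qd': array([-3.48578704e-04,  6.89252690e-03,  2.04694204e-03, -1.55542556e-03,
       -1.31246051e-04,  2.21623454e-05]), 'effort': array([ 3.94616055e-02, -4.89441133e+01,  2.66388309e+01,  5.02030842e-02,
        3.54636795e-03,  9.04921944e-04]), 'ee_pos': array([576.79041885, 152.03536456, 151.8135539 ]), 'tcp_rot': array([7.91315420e-05, 7.11900637e-01, 7.02280183e-01, 1.46700667e-04]), 'contact_force': array([0.40133182, 0.05102511, 0.4777838 ]), 'moment': array([-0.0060222 , -0.00608159, -0.00227385]), 'finger_force': 0.0, 'finger_gap': 46.7769529283091}
(array([0, 0, 0, 0, 0, 0, 0, 0, 0, 0, 0, 0, 0, 0, 0, 0, 0, 0, 0, 0, 0, 0,
       0, 0, 0, 0, 0]), array([140, 150, 160, 170, 180, 190, 200, 210, 220, 230, 240, 250, 260,
       270, 280, 290, 300, 310, 320, 330, 340, 350, 360, 370, 380, 390,
       400, 410]))
```

View pics/s3.png

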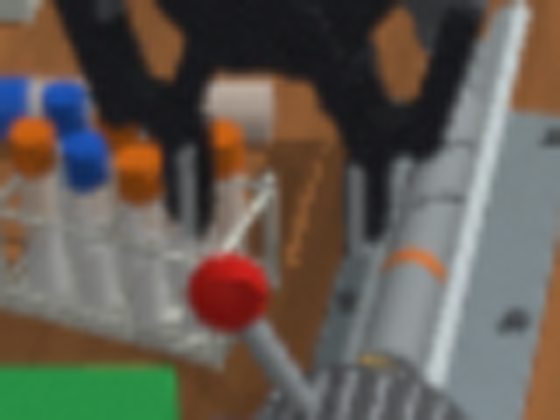

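The crop shows the finger tips ending well above the ball: v≈174, so z≈188 by depth against a reported TCP z of 152. The start picture shows the same offset. So the true tips sit about 36 mm higher than reported at this opening. I'll go by the camera, back off, lower accordingly and check again.

Request:
play_rows:
  steps:
    - [[0,0.7,0],[0,0,0],0.55]
    - [[0,0.7,0],[0,0,0],0.55]
    - [[0,0.6,0],[0,0,0],0.55]
    - [[0,0,0],[0,0,0],0.55]
    - [[0,0,0.6],[0,0,0],0.55]
    - [[0,0,0.6],[0,0,0],0.55]
    - [[0,0,0.6],[0,0,0],0.55]
    - [[0,0,0.6],[0,0,0],0.55]
    - [[0,0,0.6],[0,0,0],0.55]
    - [[0,0,0.6],[0,0,0],0.55]
    - [[0,0,0],[0,0,0],0.55]

```text
t: 5.18
ee_pos: [595.5, 151.6, 113.8]
tcp_rot: [-0.001, 0.712, 0.702, -0.001]
contact_force: [-1.3, 0.3, 0.4]
finger_gap: 47.1
finger_force: 0.0
```

Run:
```python
from h import *
from station import *
S=grab_frame("side");print(read_state()["contact_force"],[b for b in blobs(S,172,5)][1])
P=pts(S);m=(abs(P[...,0]-597)<45)&(abs(P[...,1]-158)<14)&(P[...,2]>120);dark=S["pixels"].max(-1)<90
for z in range(130,220,5):
    k=m&dark&(abs(P[...,2]-z)<2.5);q=P[k];print(z,k.sum(),sorted(q[:,0].round().astype(int).tolist())[::4])
cv2.imwrite("pics/s4.png",cv2.resize(S["pixels"][140:215,185:285],None,fx=6,fy=6,interpolation=cv2.INTER_CUBIC)[...,::-1])
```

```text
[ 0.31912545 -0.59122945  0.2343005 ] ([222.1, 181.3], [217, 176, 11, 11, 99])
130 3 [582]
135 3 [584]
140 4 [580]
145 5 [582, 589]
150 1 [590]
155 4 [570]
160 15 [561, 570, 619, 620]
165 21 [558, 563, 568, 619, 622, 631]
170 23 [558, 559, 566, 572, 619, 622]
175 20 [559, 563, 567, 619, 628]
180 20 [559, 563, 572, 619, 627]
185 22 [559, 565, 572, 619, 623, 631]
190 16 [558, 569, 619, 622]
195 28 [553, 558, 566, 621, 625, 629, 635]
200 36 [553, 559, 562, 564, 566, 571, 625, 632, 635]
205 67 [552, 554, 556, 558, 560, 562, 564, 567, 619, 622, 627, 632, 634, 636, 638, 639, 640]
210 20 [562, 564, 571, 624, 640]
215 19 [564, 565, 570, 577, 620]
```

View pics/s4.png

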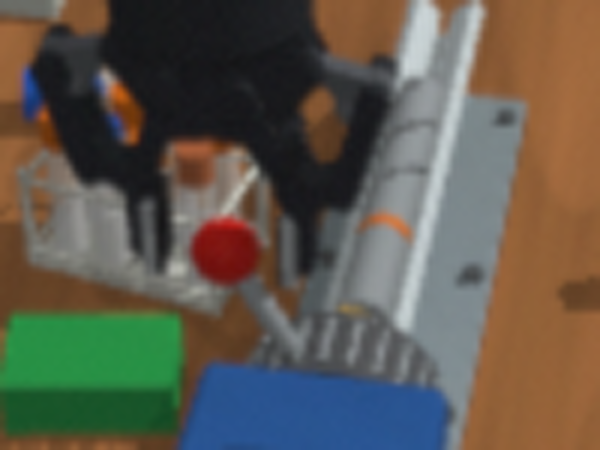

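The crop shows the fingers straddling the ball (223,250), with tips at z≈156. I'll lower a bit more, then push softly.

Request:
play_rows:
  steps:
    - [[0,0,0.4],[0,0,0],0.55]
    - [[0,0,0.4],[0,0,0],0.55]
    - [[0,-0.3,0],[0,0,0],0.55]
    - [[0,-0.2,0],[0,0,0],0.55]
    - [[0,-0.1,0],[0,0,0],0.55]
    - [[0,-0.1,0],[0,0,0],0.55]
    - [[0,-0.1,0],[0,0,0],0.55]
    - [[0,-0.1,0],[0,0,0],0.55]
    - [[0,-0.1,0],[0,0,0],0.55]
    - [[0,-0.15,-0.05],[0,0,0],0.55]
    - [[0,-0.2,-0.1],[0,0,0],0.55]
    - [[0,-0.2,-0.1],[0,0,0],0.55]
    - [[0,-0.2,-0.1],[0,0,0],0.55]

```text
t: 6.32
ee_pos: [580.5, 152.0, 111.8]
tcp_rot: [0.001, 0.712, 0.702, 0.001]
contact_force: [4.5, 0.7, 0.6]
finger_gap: 47.3
finger_force: 2.2
```

Request:
play_rows:
  steps:
    - [[0,-0.35,-0.1],[0,0,0],0.55]
    - [[0,-0.45,-0.15],[0,0,0],0.55]
    - [[0,-0.45,-0.15],[0,0,0],0.55]
    - [[0,-0.45,-0.12],[0,0,0],0.55]
    - [[0,-0.4,-0.1],[0,0,0],0.55]
    - [[0,-0.55,-0.06],[0,0,0],0.55]
    - [[0,-0.55,-0.05],[0,0,0],0.55]
    - [[0,-0.55,-0.03],[0,0,0],0.55]
    - [[0,-0.55,0.03],[0,0,0],0.55]
    - [[0,-0.55,0.05],[0,0,0],0.55]
    - [[0,-0.55,0.06],[0,0,0],0.55]
    - [[0,-0.53,0.12],[0,0,0],0.55]
    - [[0,-0.53,0.14],[0,0,0],0.55]
    - [[0,-0.53,0.17],[0,0,0],0.55]
    - [[0,-0.4,0.17],[0,0,0],0.55]
    - [[0,-0.4,0.18],[0,0,0],0.55]
    - [[0,-0.3,0.15],[0,0,0],0.55]
    - [[0,0,0],[0,0,0],0.55]

```text
t: 7.82
ee_pos: [496.9, 153.1, 107.3]
tcp_rot: [-0.001, 0.712, 0.702, -0.001]
contact_force: [2.3, -0.3, 0.9]
finger_gap: 47.3
finger_force: 0.7
```

Request:
play_rows:
  steps:
    - [[0,-0.2,0.1],[0,0,0],0.55]
    - [[0,-0.2,0.12],[0,0,0],0.55]
    - [[0,-0.2,0.12],[0,0,0],0.55]
    - [[0,-0.2,0.14],[0,0,0],0.55]
    - [[0,-0.15,0.1],[0,0,0],0.55]
    - [[0,-0.15,0.1],[0,0,0],0.55]
    - [[0,-0.1,0],[0,0,0],0.55]
    - [[0,-0.1,0],[0,0,0],0.55]
    - [[0,0,0],[0,0,0],0.55]

```text
t: 8.57
ee_pos: [485.6, 153.3, 101.1]
tcp_rot: [0.0, 0.712, 0.702, 0.0]
contact_force: [4.3, -0.6, 1.1]
finger_gap: 46.6
finger_force: 2.0
```

Run:
```python
from h import *
from station import *
S=grab_frame("side");print(read_state()["contact_force"]);B=[b for b in blobs(S,172,5,amin=30)];print(B)
o,d=ray(S,*B[1][0]);p=o+d*(150.6-o[1])/d[1];print(p,np.degrees(np.arctan2(p[0]-552.6,p[2]-75)))
```

```text
[ 4.2935132  -1.22855601  1.2694688 ]
[([446.7, 91.4], [423, 82, 52, 21, 737]), ([263.9, 188.1], [259, 183, 11, 11, 96]), ([256.7, 242.1], [254, 236, 7, 14, 79])]
[495.59462013 150.6        150.9835698 ] -36.878439841380406
```

Request:
play_rows:
  steps:
    - [[0,-0.1,0.05],[0,0,0],0.55]
    - [[0,-0.1,0.05],[0,0,0],0.55]
    - [[0,-0.1,0],[0,0,0],0.55]
    - [[0,0,0],[0,0,0],0.55]

```text
t: 8.95
ee_pos: [484.4, 153.3, 100.6]
tcp_rot: [0.001, 0.712, 0.702, 0.001]
contact_force: [7.9, -1.1, -1.2]
finger_gap: 46.8
finger_force: 3.8
```

Request:
play_rows:
  steps:
    - [[0,-0.1,0],[0,0,0],0.55]
    - [[0,-0.1,0],[0,0,0],0.55]
    - [[0,0,0],[0,0,0],0.55]
    - [[0,0,0],[0,0,0],0.55]

```text
t: 9.28
ee_pos: [484.3, 153.3, 100.8]
tcp_rot: [0.002, 0.712, 0.702, 0.002]
contact_force: [12.2, -0.4, -3.7]
finger_gap: 47.5
finger_force: 5.8
```

Request:
play_rows:
  steps:
    - [[0,0.4,0],[0,0,0],0.55]
    - [[0,0.4,0],[0,0,0],0.55]
    - [[0,0.5,0],[0,0,0],0.55]
    - [[0,0,0],[0,0,0],0.55]
    - [[0,0,-1.5],[0,0,0],0.55]
    - [[0,0,-2],[0,0,0],0.55]
    - [[0,0,-2],[0,0,0],0.55]
    - [[0,0,-2],[0,0,0],0.55]
    - [[-1.3,0.3,0],[0,0,0],0]
    - [[-3,0.7,0],[0,0,0],0]
    - [[-3,0.7,0],[0,0,0],0]
    - [[-3,0.7,0],[0,0,0],0]
    - [[-3,0.7,0],[0,0,0],0]
    - [[-3,0.7,0],[0,0,0],0]
    - [[-3,0.7,0],[0,0,0],0]
    - [[-3,0.7,0],[0,0,0],0]
    - [[-3,0.7,0],[0,0,0],0]
    - [[0,0,0],[0,0,0],0]

```text
t: 10.78
ee_pos: [549.0, -105.3, 174.2]
tcp_rot: [0.0, 0.714, 0.7, -0.001]
contact_force: [0.2, -0.7, -0.1]
finger_gap: -0.1
finger_force: 0.0
```

Run:
```python
from h import *
from station import *
s=read_state();S=grab_frame("side");T=grab_frame("top");print(s["ee_pos"],s["finger_gap"],s["contact_force"]);B=[b for b in blobs(S,172,5,amin=30)];print(B[1:])
o,d=ray(S,*B[1][0]);p=o+d*(150.6-o[1])/d[1];print(p,np.degrees(np.arctan2(p[0]-552.6,p[2]-75)))
e=s["ee_pos"];P=pts(S);m=(abs(P[...,0]-e[0])<25)&(abs(P[...,1]-e[1])<20)&(P[...,2]>100)&(S["pixels"].max(-1)<110)
for z in range(150,250,5):
    k=m&(abs(P[...,2]-z)<2.5);q=P[k];print(z,k.sum(),(q.min(0).round(),q.max(0).round()) if len(q) else "")
v=np.argwhere(m);print("lowest px",v[:,0].max(),v[v[:,0]==v[:,0].max(),1])
o=np.zeros((600,800,3),np.uint8)
a=cv2.resize(S["pixels"][90:220,200:300],None,fx=4,fy=4);o[:520,:400]=a;b=cv2.resize(T["pixels"][130:230,200:360],None,fx=2.5,fy=2.5);o[:250,400:]=b;cv2.imwrite("pics/s5.png",o[...,::-1])
```

```text
[ 548.97816152 -105.26636424  174.20950992] -0.0825451672459412 [ 0.21318673 -0.69359335 -0.07785349]
[([264.5, 188.6], [260, 183, 11, 12, 95]), ([256.4, 242.2], [254, 236, 6, 14, 74])]
[494.11399304 150.6        149.59360699] -38.098643352169084
150 0 
155 0 
160 0 
165 0 
170 0 
175 0 
180 0 
185 0 
190 0 
195 0 
200 0 
205 0 
210 4 (array([542., -94., 211.]), array([553., -91., 212.]))
215 11 (array([540., -98., 213.]), array([560., -89., 217.]))
220 13 (array([535., -99., 218.]), array([560., -92., 222.]))
225 14 (array([535., -99., 223.]), array([560., -90., 227.]))
230 17 (array([535., -98., 228.]), array([560., -91., 232.]))
235 18 (array([535., -99., 233.]), array([560., -90., 237.]))
240 16 (array([ 535., -100.,  238.]), array([560., -90., 242.]))
245 16 (array([ 535., -103.,  243.]), array([560., -91., 247.]))
lowest px 112 [254 255 256 257 258]
```

View pics/s5.png

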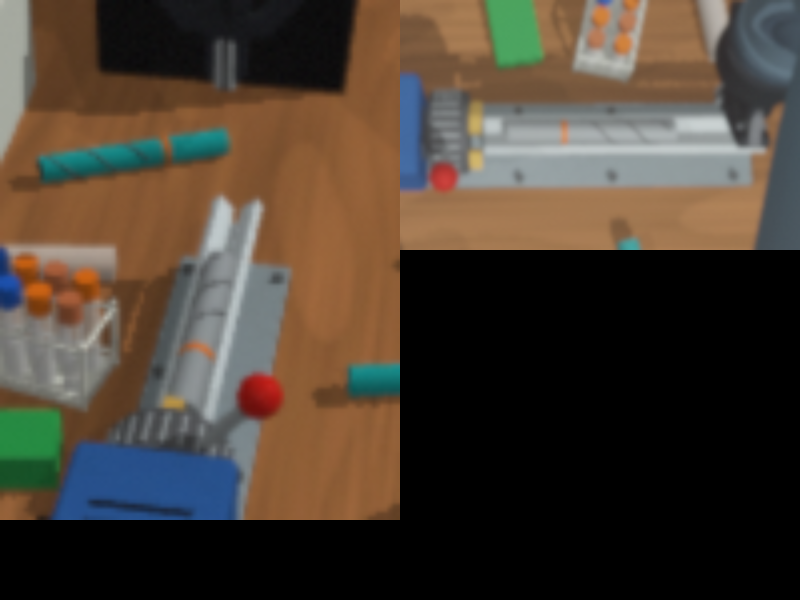

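Picture: the lever leans to the robot side at (260,395), 37–38°, so it is at the open stop. The shut finger tip is at z≈210 (TCP reads 174), 15 mm behind the bit's outer end. Lowering now.

Request:
play_rows:
  steps:
    - [[0,0,1],[0,0,0],0]
    - [[0,0,2],[0,0,0],0]
    - [[0,0,2],[0,0,0],0]
    - [[0,0,2],[0,0,0],0]
    - [[0,0,2],[0,0,0],0]
    - [[0,0,1.5],[0,0,0],0]
    - [[0,0,1],[0,0,0],0]
    - [[0,0,0.7],[0,0,0],0]
    - [[0,0,0.4],[0,0,0],0]
    - [[0,0,0.4],[0,0,0],0]
    - [[0,0,0],[0,0,0],0]

```text
t: 11.8
ee_pos: [549.0, -100.3, 45.0]
tcp_rot: [-0.0, 0.712, 0.702, 0.0]
contact_force: [-0.4, 0.4, -0.2]
finger_gap: -0.0
finger_force: 0.0
```

Run:
```python
from h import *
from station import *
s=read_state();S=grab_frame("side");print(s["ee_pos"],s["contact_force"])
e=s["ee_pos"];P=pts(S);m=(abs(P[...,0]-e[0])<25)&(abs(P[...,1]-e[1])<22)&(P[...,2]>60)&(S["pixels"].max(-1)<110)
for z in range(70,110,3):
    k=m&(abs(P[...,2]-z)<1.5);q=P[k];print(z,k.sum(),(q.min(0).round(),q.max(0).round()) if len(q) else "")
cv2.imwrite("pics/s6.png",cv2.resize(S["pixels"][110:200,210:300],None,fx=6,fy=6,interpolation=cv2.INTER_CUBIC)[...,::-1])
```

```text
[ 549.02236452 -100.32129768   45.04610036] [-0.36699068  0.40199595 -0.23278953]
70 1 (array([ 564., -114.,   70.]), array([ 564., -114.,   70.]))
73 0 
76 0 
79 0 
82 0 
85 2 (array([545., -90.,  86.]), array([548., -84.,  86.]))
88 6 (array([537., -93.,  87.]), array([554., -87.,  89.]))
91 6 (array([ 535., -103.,   90.]), array([561., -88.,  92.]))
94 8 (array([540., -91.,  93.]), array([560., -85.,  95.]))
97 9 (array([537., -92.,  96.]), array([561., -86.,  98.]))
100 9 (array([ 535., -101.,   99.]), array([558., -84., 101.]))
103 9 (array([537., -94., 102.]), array([561., -86., 104.]))
106 7 (array([540., -93., 105.]), array([561., -86., 107.]))
109 9 (array([ 534., -101.,  108.]), array([558., -87., 110.]))
```

View pics/s6.png

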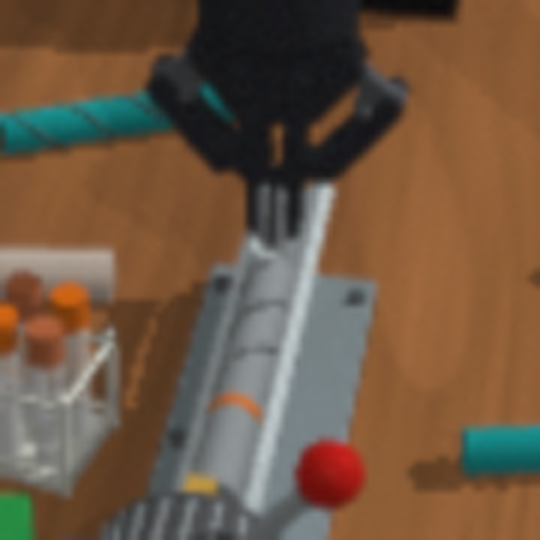

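The crop shows the finger tip inside the cradle mouth just behind the bit end (270,240), about 82 mm high. I'll drop 4 mm and push softly.

Request:
play_rows:
  steps:
    - [[0,0,0.2],[0,0,0],0]
    - [[0,0,0.2],[0,0,0],0]
    - [[0,0,0],[0,0,0],0]
    - [[0.4,0,0],[0,0,0],0]
    - [[0.3,0,0],[0,0,0],0]
    - [[0.2,0,0],[0,0,0],0]
    - [[0.2,0,0],[0,0,0],0]
    - [[0.2,0,0],[0,0,0],0]
    - [[0.2,0,0],[0,0,0],0]
    - [[0.3,0,0],[0,0,0],0]
    - [[0.3,0,0],[0,0,0],0]
    - [[0.3,0,0],[0,0,0],0]
    - [[0.3,0,0],[0,0,0],0]

```text
t: 12.93
ee_pos: [549.5, -73.4, 41.3]
tcp_rot: [0.0, 0.712, 0.702, 0.0]
contact_force: [-0.5, -2.0, 0.7]
finger_gap: 0.0
finger_force: 1.2
```

Request:
play_rows:
  steps:
    - [[0.4,0,0],[0,0,0],0]
    - [[0.4,0,0],[0,0,0],0]
    - [[0.4,0,0],[0,0,0],0]
    - [[0.4,0,0],[0,0,0],0]
    - [[0.4,0,0],[0,0,0],0]
    - [[0.4,0,0],[0,0,0],0]
    - [[0.4,0,0],[0,0,0],0]
    - [[0.4,0,0],[0,0,0],0]
    - [[0.4,0,0],[0,0,0],0]
    - [[0.4,0,0],[0,0,0],0]
    - [[0.4,0,0],[0,0,0],0]
    - [[0.3,0,0],[0,0,0],0]
    - [[0.2,0,0],[0,0,0],0]
    - [[0.2,0,0],[0,0,0],0]
    - [[0.2,0,0],[0,0,0],0]

```text
t: 14.18
ee_pos: [550.2, -20.5, 41.3]
tcp_rot: [0.0, 0.712, 0.702, 0.0]
contact_force: [0.3, -2.9, 2.1]
finger_gap: -0.2
finger_force: 1.5
```

Request:
play_rows:
  steps:
    - [[0.2,0,0],[0,0,0],0]
    - [[0.2,0,0],[0,0,0],0]
    - [[0.2,0,0],[0,0,0],0]
    - [[0.2,0,0],[0,0,0],0]
    - [[0.1,0,0],[0,0,0],0]
    - [[0.1,0,0],[0,0,0],0]
    - [[0.1,0,0],[0,0,0],0]
    - [[0,0,0],[0,0,0],0]

```text
t: 14.85
ee_pos: [550.3, -9.4, 41.2]
tcp_rot: [-0.0, 0.712, 0.702, 0.0]
contact_force: [0.6, -1.6, 1.9]
finger_gap: -0.1
finger_force: 1.3
```

Request:
play_rows:
  steps:
    - [[0.1,0,0],[0,0,0],0]
    - [[0.1,0,0],[0,0,0],0]
    - [[0.1,0,0],[0,0,0],0]
    - [[0.1,0,0],[0,0,0],0]
    - [[0,0,0],[0,0,0],0]

```text
t: 15.27
ee_pos: [550.3, -8.5, 41.3]
tcp_rot: [0.002, 0.712, 0.702, -0.002]
contact_force: [0.1, -10.3, 1.4]
finger_gap: -0.5
finger_force: 5.2
```

Request:
play_rows:
  steps:
    - [[0.1,0,0],[0,0,0],0]
    - [[0.1,0,0],[0,0,0],0]
    - [[0,0,0],[0,0,0],0]
    - [[0,0,0],[0,0,0],0]

```text
t: 15.6
ee_pos: [550.3, -8.5, 41.4]
tcp_rot: [0.003, 0.713, 0.701, -0.004]
contact_force: [0.9, -15.7, 1.8]
finger_gap: -0.3
finger_force: 7.7
```

Request:
play_rows:
  steps:
    - [[-0.4,0,0],[0,0,0],0]
    - [[-0.4,0,0],[0,0,0],0]
    - [[-0.6,0,0],[0,0,0],0]
    - [[-1,0,0],[0,0,0],0]
    - [[0,0,-1],[0,0,0],0]
    - [[0,0,-2.5],[0,0,0],0]
    - [[0,0,-3],[0,0,0],0]
    - [[0,0,-3],[0,0,0],0]
    - [[0,0,-3],[0,0,0],0]
    - [[0,0,0],[0,0,0],0]

```text
t: 16.43
ee_pos: [553.8, -28.0, 173.4]
tcp_rot: [0.004, 0.712, 0.702, 0.004]
contact_force: [1.0, 0.1, 0.3]
finger_gap: 0.3
finger_force: 0.0
```

Run:
```python
from h import *
from station import *
s=read_state();S=grab_frame("side");T=grab_frame("top");print(s["ee_pos"],s["contact_force"])
for n,f in(("S",S),("T",T)):
    print(n,[b for b in blobs(f,5,20,120,120,3) if (n=="S" and 235<b[0][0]<262 and 170<b[0][1]<215) or (n=="T" and 222<b[0][0]<262 and 170<b[0][1]<195)])
B=[b for b in blobs(S,172,5,amin=30)];o,d=ray(S,*B[1][0]);p=o+d*(150.6-o[1])/d[1];print(p,np.degrees(np.arctan2(p[0]-552.6,p[2]-75)))
P=pts(T)
print([(u,P[179:186,u].round()[:,1:].tolist()[3]) for u in range(228,300,4)])
o=np.zeros((600,800,3),np.uint8)
a=cv2.resize(S["pixels"][120:220,210:300],None,fx=4.4,fy=4.4);o[:a.shape[0],:a.shape[1]]=a;b=cv2.resize(T["pixels"][145:215,200:300],None,fx=4,fy=4);o[:280,400:]=b;cv2.imwrite("pics/s7.png",o[...,::-1])
```

```text
[553.80205357 -27.95551176 173.41644406] [0.95454118 0.05722534 0.3007272 ]
S [([243.0, 190.4], [241, 189, 5, 3, 10])]
T [([230.3, 170.4], [229, 170, 4, 2, 7]), ([231.9, 182.0], [231, 178, 2, 9, 10])]
[494.11399304 150.6        149.59360699] -38.098643352169084
[(228, [127.0, 105.0]), (232, [117.0, 108.0]), (236, [108.0, 88.0]), (240, [98.0, 89.0]), (244, [88.0, 85.0]), (248, [78.0, 88.0]), (252, [68.0, 88.0]), (256, [58.0, 86.0]), (260, [48.0, 87.0]), (264, [38.0, 87.0]), (268, [28.0, 89.0]), (272, [18.0, 88.0]), (276, [7.0, 82.0]), (280, [-6.0, 48.0]), (284, [-16.0, 50.0]), (288, [-26.0, 52.0]), (292, [-37.0, 49.0]), (296, [42.0, 680.0])]
```

View pics/s7.png

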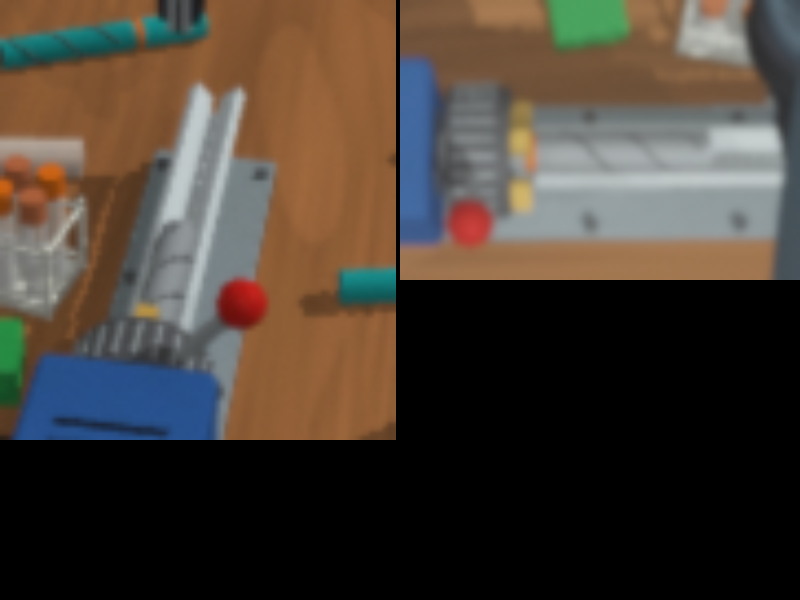

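The picture shows the bit home: the orange ring is right at the jaw fronts (530,155), the outer end is at y≈2, and the lever is still open. Next I go back to the ball.

Request:
play_rows:
  steps:
    - [[1,-0.4,0],[0,0,0],0.55]
    - [[2.4,-0.8,0],[0,0,0],0.55]
    - [[2.4,-0.8,0],[0,0,0],0.55]
    - [[2.4,-0.8,0],[0,0,0],0.55]
    - [[2.4,-0.8,0],[0,0,0],0.55]
    - [[2.4,-0.8,0],[0,0,0],0.55]
    - [[2.4,-0.8,0],[0,0,0],0.55]
    - [[2.4,-0.7,0],[0,0,0],0.55]
    - [[0,0,0],[0,0,0],0.55]
    - [[0,0,0],[0,0,0],0.55]
    - [[0,0,0],[0,0,0],0.55]

```text
t: 17.45
ee_pos: [492.3, 151.1, 165.1]
tcp_rot: [-0.001, 0.712, 0.702, -0.001]
contact_force: [0.5, 1.1, -0.1]
finger_gap: 46.6
finger_force: 0.0
```

Request:
play_rows:
  steps:
    - [[0,0.2,0],[0,0,0],0.55]
    - [[0,0,0.9],[0,0,0],0.55]
    - [[0,0,0.9],[0,0,0],0.55]
    - [[0,0,0.9],[0,0,0],0.55]
    - [[0,0,0.9],[0,0,0],0.55]
    - [[0,0,0.9],[0,0,0],0.55]
    - [[0,0,0.9],[0,0,0],0.55]
    - [[0,0,0.9],[0,0,0],0.55]
    - [[0,0,0],[0,0,0],0.55]
    - [[0,0.3,0],[0,0,0],0.55]
    - [[0,0.2,0],[0,0,0],0.55]
    - [[0,0.1,0],[0,0,0],0.55]
    - [[0,0.1,0],[0,0,0],0.55]
    - [[0,0.1,0],[0,0,0],0.55]
    - [[0,0.1,0],[0,0,0],0.55]
    - [[0,0.1,0],[0,0,0],0.55]
    - [[0,0.15,-0.1],[0,0,0],0.55]
    - [[0,0.2,-0.14],[0,0,0],0.55]

```text
t: 18.95
ee_pos: [505.4, 151.1, 104.7]
tcp_rot: [-0.002, 0.712, 0.702, -0.002]
contact_force: [-7.9, 0.4, 2.9]
finger_gap: 47.3
finger_force: 4.0
```

Request:
play_rows:
  steps:
    - [[0,0.2,-0.14],[0,0,0],0.55]
    - [[0,0.3,-0.18],[0,0,0],0.55]
    - [[0,0.4,-0.22],[0,0,0],0.55]
    - [[0,0.5,-0.25],[0,0,0],0.55]
    - [[0,0.5,-0.24],[0,0,0],0.55]
    - [[0,0.5,-0.2],[0,0,0],0.55]
    - [[0,0.5,-0.16],[0,0,0],0.55]
    - [[0,0.5,-0.14],[0,0,0],0.55]
    - [[0,0.5,-0.1],[0,0,0],0.55]
    - [[0,0.5,-0.06],[0,0,0],0.55]
    - [[0,0.5,-0.04],[0,0,0],0.55]
    - [[0,0.5,-0.02],[0,0,0],0.55]
    - [[0,0.5,0.02],[0,0,0],0.55]
    - [[0,0.5,0.04],[0,0,0],0.55]
    - [[0,0.5,0.06],[0,0,0],0.55]
    - [[0,0.5,0.1],[0,0,0],0.55]
    - [[0,0,0],[0,0,0],0.55]

```text
t: 20.37
ee_pos: [584.3, 149.9, 120.6]
tcp_rot: [0.0, 0.712, 0.702, 0.0]
contact_force: [-0.8, -0.0, 1.1]
finger_gap: 47.0
finger_force: 0.3
```

Request:
play_rows:
  steps:
    - [[0,0.3,0.08],[0,0,0],0.55]
    - [[0,0.35,0.1],[0,0,0],0.55]
    - [[0,0.4,0.13],[0,0,0],0.55]
    - [[0,0.4,0.15],[0,0,0],0.55]
    - [[0,0.4,0.18],[0,0,0],0.55]
    - [[0,0.4,0.2],[0,0,0],0.55]
    - [[0,0.3,0.17],[0,0,0],0.55]
    - [[0,0.2,0.12],[0,0,0],0.55]
    - [[0,0.2,0.13],[0,0,0],0.55]
    - [[0,0.2,0.13],[0,0,0],0.55]
    - [[0,0.2,0.14],[0,0,0],0.55]
    - [[0,0.15,0.1],[0,0,0],0.55]
    - [[0,0,0],[0,0,0],0.55]

```text
t: 21.45
ee_pos: [617.4, 149.5, 104.2]
tcp_rot: [-0.0, 0.712, 0.702, -0.0]
contact_force: [-4.0, 0.8, 1.8]
finger_gap: 46.8
finger_force: 2.2
```

Request:
play_rows:
  steps:
    - [[0,0.1,0.05],[0,0,0],0.55]
    - [[0,0.1,0.05],[0,0,0],0.55]
    - [[0,0.1,0.05],[0,0,0],0.55]
    - [[0,0.1,0.05],[0,0,0],0.55]
    - [[0,0.1,0],[0,0,0],0.55]
    - [[0,0.1,0],[0,0,0],0.55]
    - [[0,0,0],[0,0,0],0.55]

```text
t: 22.03
ee_pos: [618.8, 149.5, 102.2]
tcp_rot: [-0.003, 0.712, 0.702, -0.003]
contact_force: [-15.2, 0.7, 8.9]
finger_gap: 46.8
finger_force: 7.7
```

Request:
play_rows:
  steps:
    - [[0,0.1,0],[0,0,0],0.55]
    - [[0,0.1,0],[0,0,0],0.55]
    - [[0,0.1,0],[0,0,0],0.55]
    - [[0,0,0],[0,0,0],0.55]
    - [[0,0,0],[0,0,0],0.55]
  newtons: 60

```text
t: 22.45
ee_pos: [618.8, 149.6, 102.0]
tcp_rot: [-0.005, 0.712, 0.703, -0.005]
contact_force: [-21.0, -0.2, 14.7]
finger_gap: 46.6
finger_force: 11.0
```

Run:
```python
from h import *
from station import *
S=grab_frame("side");B=[b for b in blobs(S,172,5,amin=30)];print(B[1]);o,d=ray(S,*B[1][0]);p=o+d*(150.6-o[1])/d[1];print(p,np.degrees(np.arctan2(p[0]-552.6,p[2]-75)))
```

```text
([216.6, 183.3], [212, 178, 10, 11, 89])
[610.02400082 150.6        151.20117574] 37.001101198367564
```

Request:
play_rows:
  steps:
    - [[0,-0.3,0],[0,0,0],0.55]
    - [[0,-0.4,0],[0,0,0],0.55]
    - [[0,-0.4,0],[0,0,0],0.55]
    - [[0,-0.4,0],[0,0,0],0.55]
    - [[0,0,0],[0,0,0],0.55]
    - [[0,0,0],[0,0,0],0.55]

```text
t: 23.0
ee_pos: [612.7, 149.5, 102.9]
tcp_rot: [0.001, 0.712, 0.702, 0.001]
contact_force: [-0.5, -0.7, -0.8]
finger_gap: 47.0
finger_force: 0.0
```

Request:
play_rows:
  steps:
    - [[0,0,-1],[0,0,0],0.55]
    - [[0,0,-2],[0,0,0],0.55]
    - [[0,0,-2],[0,0,0],0.55]
    - [[0,0,-2],[0,0,0],0.55]
    - [[0,0,-2],[0,0,0],0.55]
    - [[0,-2,-1],[0,0,0],0.55]
    - [[0,-3,0],[0,0,0],0.55]
    - [[0,-3,0],[0,0,0],0.55]
    - [[0,-3,0],[0,0,0],0.55]
    - [[0,-3,0],[0,0,0],0.55]
    - [[2,-2,0],[0,0,0],0.55]
    - [[3,0,0],[0,0,0],0.55]
    - [[3,0,0],[0,0,0],0.55]
    - [[3,0,0],[0,0,0],0.55]
    - [[0,0,0],[0,0,0],0.55]
    - [[0,0,0],[0,0,0],0.55]

```text
t: 24.33
ee_pos: [453.9, 263.0, 203.3]
tcp_rot: [0.0, 0.711, 0.703, 0.001]
contact_force: [0.2, -0.6, 0.2]
finger_gap: 47.2
finger_force: 0.0
```

Run:
```python
from h import *
from station import *
S=grab_frame("side");T=grab_frame("top");print(read_state()["contact_force"])
sb=blobs(S,172,5,amin=30);tb=blobs(T,172,5,amin=30);print(sb,tb)
tb=[b for b in tb if abs(b[0][1]-155)<12 and abs(b[0][0]-217)<12];sb=[b for b in sb if abs(b[0][1]-183)<10]
if tb: p,e=two(T,tb[0][0],S,sb[0][0]);print(p,e,np.degrees(np.arctan2(p[0]-552.6,p[2]-75)))
P=pts(T);print([(u,P[182,u,1:].round().tolist()) for u in range(228,284,4)])
for n,f in(("side",S),("top",T)):
    d=np.abs(f["pixels"].astype(int)-np.load(n+".npz")["pixels"]).max(-1)>60;k,l,s,c=cv2.connectedComponentsWithStats(d.astype(np.uint8));print(n,[s[i].tolist() for i in range(1,k) if s[i,4]>12])
```

```text
[ 0.29924164 -1.58147755  0.26462181]
[([446.5, 91.2], [423, 82, 52, 21, 728]), ([217.2, 183.1], [212, 178, 11, 11, 99]), ([256.7, 242.1], [254, 236, 7, 14, 78])] [([374.0, 57.7], [371, 53, 7, 11, 71]), ([216.9, 152.7], [212, 148, 11, 11, 96]), ([175.2, 205.1], [169, 202, 13, 7, 75])]
[608.35285181 150.71964134 152.09690778] 0.27599904133441155 35.87268168441755
[(228, [127.0, 106.0]), (232, [117.0, 107.0]), (236, [108.0, 85.0]), (240, [98.0, 86.0]), (244, [88.0, 86.0]), (248, [78.0, 86.0]), (252, [68.0, 89.0]), (256, [58.0, 88.0]), (260, [48.0, 87.0]), (264, [38.0, 87.0]), (268, [28.0, 88.0]), (272, [18.0, 89.0]), (276, [8.0, 89.0]), (280, [-6.0, 51.0])]
side [[259, 0, 73, 12, 582], [257, 13, 15, 20, 220], [256, 35, 37, 28, 518], [293, 49, 30, 17, 322], [274, 67, 17, 8, 85], [246, 76, 74, 117, 3734], [265, 97, 21, 12, 60], [434, 127, 11, 22, 139], [490, 167, 22, 32, 458], [219, 176, 9, 12, 52], [212, 179, 9, 10, 64], [226, 186, 7, 8, 20], [261, 187, 4, 5, 14], [223, 189, 6, 7, 17], [295, 190, 3, 5, 14], [447, 201, 65, 183, 6676], [199, 315, 80, 35, 1043], [62, 354, 35, 27, 587], [18, 369, 36, 15, 353], [379, 372, 6, 4, 15]]
top [[69, 100, 15, 12, 69], [27, 105, 140, 127, 6329], [19, 116, 37, 26, 388], [0, 135, 43, 104, 1896], [216, 158, 4, 4, 13], [152, 173, 5, 11, 41], [49, 179, 79, 76, 4033], [278, 178, 32, 4, 75], [156, 180, 11, 25, 126], [130, 192, 8, 16, 76], [122, 260, 21, 10, 126], [56, 263, 15, 26, 254], [72, 267, 96, 117, 5424], [63, 294, 25, 39, 436], [126, 304, 42, 11, 255], [74, 334, 9, 10, 60], [78, 347, 15, 24, 126], [0, 360, 36, 24, 689], [185, 368, 5, 4, 13], [85, 373, 10, 8, 45], [189, 373, 6, 8, 25]]
```

```bash
python3 -c "
from station import *
print(finish_job())"
```

```text
the job is handed in; nothing more can be done
None
```

The bit is fully home in the chuck and the lever is at its closed stop: at 21 N it no longer moved, and the camera put it within about a degree of the stop. The arm has let go and stands clear, and the job was handed in at about 24 s.

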